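# Switch on the reed-tuning blower with its key

### The arm

A 6-joint arm with a two-finger parallel gripper is mounted at the origin on the work surface. World frame = base frame: x ahead of the robot, y to its left, z up, the work surface at z = 0. Lengths are in mm, angles in rad, forces in N, time in s.
With the tool pointing down it reaches from about 275 to 1000 mm from the base axis. Payload 8.4 kg.
Tool frame: the origin (TCP) lies at the very end of the fingers, on their centre line; the grasp point (between the pads) lies 19 mm behind it; z points along the fingers, x is the direction in which the jaws open and shut, and the axes are right-handed (so a half turn about z gives the same grasp; the last joint's range is limited). The gripper opens to 85 mm and grips with 20 to 120 N. Pads are 22 mm wide; open, the fingers measure 114 mm over their backs; the gripper's body (76 mm by 85 mm) begins 54 mm behind the grasp point. The pads swing forward as they close: fully open they stand 13 mm farther back than shut.
Start: joints at [1.133, 0.353, 1.633, -0, 1.155, -0.002], TCP at [263.834, 566.586, 231.281] pointing down, gripper open.
Joint ranges: [-2.63, 2.63], [-0.92, 2.1], [0.06, 2.66], [-1.3, 4.44], [0, 2.69], [-3.02, 3.02]. Speed limits (rad/s): [2.22, 2.22, 2.79, 3.14, 3.14, 3.14].

### API

Orientations are given as [roll, pitch, yaw] about the fixed x, y, z axes, in that order (R = Rz(yaw) Ry(pitch) Rx(roll)).
In Python, from rig import r gives the robot as it stands. The module is installed in compiled form; this text tells all that it offers.
- The arm moves only by the tool apply_moves, never from a script. Its argument "targets" is a list that holds one entry, the list of rows, each a list of 7 numbers: the gripper's target within -1 to 1 (fully open at 1, half-way at 0, shut at -1), then the shift along the tool's x, y, z in cm, then the turn, a rotation vector about the tool's x, y, z in degrees. A call has 1 to 8 rows; each row is the pose to reach, as a shift and turn from the pose measured when the call began, along the tool's axes at that moment; what a row does not reach only later rows make up. A row lasts 1/10 s, in which the tool goes at most 50 mm and 8.59 degrees, less where a joint would pass 70% of its speed; a pose out of reach is approached as far as the arm can. A call with a gripper value outside its range is refused whole. The fingers move at their own pace and stop on an object; "newtons" is the grip in N (left out, the last holds). Time passes only in rows, so rows that repeat a pose let the fingers close. It gives the time, the measured TCP pose, the force and the opening at its end, in the units of the state.
- r.sense(): the state, without advancing time (a new reading comes with each control period).
- r.grab_frame(name): name is "scene" or "top"; returns a dict with "pixels" (420x560x3 uint8, red, green, blue), "fov_y" (degrees; the focal length in pixels is half the picture's height over the tangent of half this angle, whatever the lens; pixels are square), "cx", "cy" (the principal point, pixels), "R" (3x3) and "t" (3): a world point X has camera coordinates R X + t. Camera axes: x right, y down, z forward; pixel columns grow to the right and rows downward; lengths in mm; the calibration is good to about 2 mm. A picture is of the moment at which its call begins. There is no depth.
- r.sign_off(): hands the job in, once; it reports no verdict.
The state is a dict: "clock": time; "qpos": joint angles; "qvel": joint speeds; "joint_efforts": joint torques, N m; "eef_pos": TCP position; "tcp_rot": TCP orientation; "contact_force": force on the tool from outside, world axes, zero at the start; "wrist_torque": the same for the moment, N m; "opening": opening from 0.0 (shut) to 1.0 (fully open).
Only numpy, scipy, OpenCV 4.12 (cv2) and the standard library are available. Lean on these libraries where they do the work, as an engineer would, in place of code of your own. Each camera call takes 0.05 s, during which the arm holds its last target. There are 200 camera calls.

### The job

Switch on the blower of the tuning bench: take the large flat-bowed key out of the wooden key stand, put it blade down into the slot of the key switch on the grey box until its collar rests on the barrel, and turn it clockwise (seen from above) to its stop at on. Leave the key in the switch and let go of it.

Things in the scene. Friction and masses are not known exactly. Their poses are not given: they have to be found in the camera images.
- key_bow (a point): Centre of the bow of the large steel key (120 g, 69 mm tall, upright, blade down). Bow: disc on edge, 42 mm across (along own y), 12 mm thick (flat faces along x), 21 mm up and 20 mm down from here to a collar (40 mm across, underside 26 mm below here). Blade under it: 8 mm (x) by 24 mm (y), 22 mm long, tip 48 mm below here. z up; a half turn about z looks the same.
- slot (a point): Centre of the slot's mouth in the flat top of the round steel barrel (62 mm across, 38 mm above the top of a 120 x 130 mm grey box, 85 mm above the bench). Slot: 32 mm along this point's y, 14 mm along x, 27 mm deep, 3 mm bevel; z up; axes turn with the barrel. With the key home its collar rests here, bow centre 26 mm above, key's y along slot's y (either way round).
- barrel (a joint): Turn of the barrel about the vertical through the slot, rad, growing clockwise seen from above: off is 0 (starts at 0 to 0.1), on is the stop at 1.05 (60 degrees). Stiff (0.06 N m), stays where it is left. The key has up to 0.27 rad of play in the slot, so it must itself turn up to 1.3 rad.
- stand: Dark wooden key stand, fixed, 60 (x) x 210 (y) x 40 mm, origin under its centre. Three slots 65 mm apart along y, each 28 mm (y) x 12 mm, 30 mm deep. The large key hangs in one by its collar, its width along the stand. Bystanders of the same steel in the others: a smaller key (bow 26 mm across, 8 mm thick) and a rod with a 30 mm ball head.
Not all that is in view belongs to the job. What is shaped like the part that bears key_bow but blue or green is not meant.

How it is judged (in metres and radians):
On the way:
1. the large key stands fully home in the slot while the switch is still off (z of key_bow in the frame of slot below 0.036 m and horizontal distance between key_bow and slot below 0.012 m and angle between the y axis of key_bow and the y axis of slot, either way round below 0.4 rad and value of joint barrel below 0.35 rad), for 0.1 s.
At the end, for the whole second after the job is handed in: The barrel is turned to on (more than 0.8 rad, its stop being at 1.05), and the large key is left in it: its collar within 10 mm of the barrel's face, its bow within 12 mm of the barrel's axis, upright within 20 degrees and lying along the slot within 23 degrees (value of joint barrel above 0.8 rad and z of key_bow in the frame of slot below 0.036 m and horizontal distance between key_bow and slot below 0.012 m and angle between key_bow's own z axis and vertical below 0.35 rad and angle between the y axis of key_bow and the y axis of slot, either way round below 0.4 rad); the robot touches nothing.
It also fails if it takes over 48 s, if anything falls off the work surface, if the arm or the gripper's body presses on something with over 40 N, if the wrist force passes 120 N, or if a joint passes its speed limit or range.

## Working session

There is one attempt and no reset: what is moved stays moved. The work goes in short steps, Python scripts to look and compute and a tool call to move; the robot and the scene stay as the last step left them, time stands still between calls to the robot, and variables do not carry over. Pictures are saved under pics/ and viewed, about 8 in all and at most 12, crops included, and the job is handed in when it is done.

Besides the shell and the picture viewer there is one more tool, called after "Emit:" by a JSON object that holds its "method" and its "body". apply_moves: Moves the arm, as the interface text tells. Its arguments: {"type":"object","properties":{"targets":{"type":"array"},"newtons":{"type":"number"}},"required":["targets"]}

```bash
mkdir -p pics; python3 - <<'E'
from rig import r
import cv2,numpy as np,pickle
s=r.sense();print(s)
for n in("scene","top"):
    f=r.grab_frame(n);pickle.dump(f,open(n+'0.pkl','wb'))
    cv2.imwrite(f'pics/{n}0.png',f['pixels'][:,:,::-1]);print(n,f['fov_y'],f['cx'],f['cy'],f['R'],f['t'],-np.array(f['R']).T@f['t'])
E
```

```text
{'clock': 0.0, 'qpos': array([ 1.13254061e+00,  3.53654277e-01,  1.63414717e+00, -8.20756251e-06,
        1.15518450e+00, -2.38267792e-03]), 'qvel': array([ 0.00037287, -0.00146866,  0.0016157 ,  0.00066562,  0.00074203,
       -0.00171813]), 'joint_efforts': array([-3.97861522e-04, -6.05237603e+01, -3.42067051e+01, -1.07355515e-04,
        9.38408106e-03,  2.72634293e-05]), 'eef_pos': array([263.66546431, 566.13333118, 230.55227151]), 'tcp_rot': array([3.14158847e+00, 1.39330087e-03, 1.13492660e+00]), 'contact_force': array([0.35586857, 0.27356166, 0.40544915]), 'wrist_torque': array([-0.02397313, -0.02671051,  0.03318557]), 'opening': 0.9954883205731897}
scene 48.33094369481596 272.3057658757575 215.68192647947978 [[ 0.35712759  0.9340551  -0.00097444]
 [ 0.7102831  -0.27224758 -0.64913725]
 [-0.60659525  0.2311327  -0.76067068]] [-186.5347007  -284.29589523 1392.61587204] [1113.30143198 -225.04424458  874.59323529]
top 53.32093985007796 286.4548332824289 211.26241908282003 [[ 0.01535986 -0.99976311  0.01542085]
 [-0.98314326 -0.01791113 -0.18195748]
 [ 0.18219058 -0.01236606 -0.98318547]] [ -4.27717688 491.44529119 826.81275317] [332.58933045  14.75059553 902.39839012]
```

View pics/scene0.png

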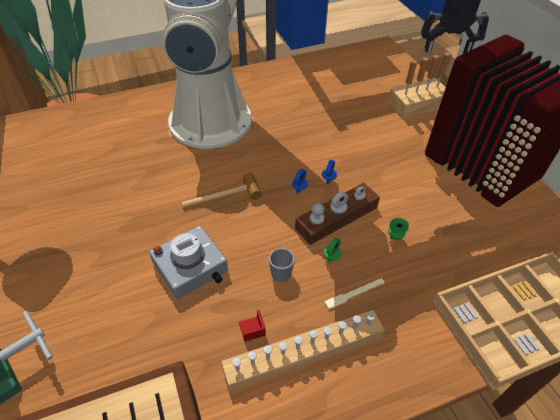

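View pics/top0.png

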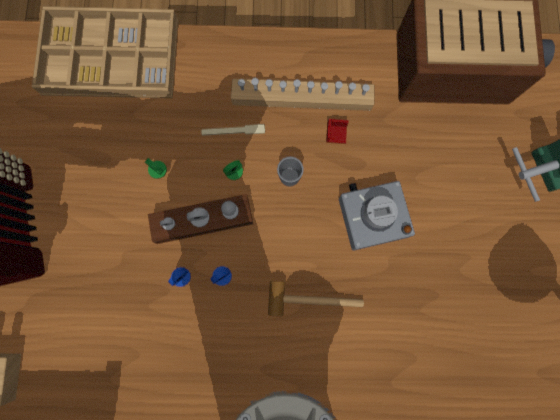

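The scene picture shows the steel items in the stand: ball (317,212), middle key (340,202) and a small key (360,192). There are also blue and green decoys. The switch is at (186,250), or (380,212) in the top picture. The middle key fits best, so I'll enlarge it to confirm.

```bash
python3 - <<'E'
import cv2,numpy as np,pickle
def crop(n,x,y,w=80,h=60):
    p=pickle.load(open(n+'0.pkl','rb'))['pixels'][y:y+h,x:x+w,::-1]
    return cv2.resize(p,(400,300),interpolation=cv2.INTER_CUBIC)
a=np.hstack([crop('scene',300,175),crop('top',160,190)])
b=np.hstack([crop('scene',148,222),crop('top',340,180)])
cv2.imwrite('pics/c0.png',np.vstack([a,b]))
E
```

```text
(no output)
```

View pics/c0.png

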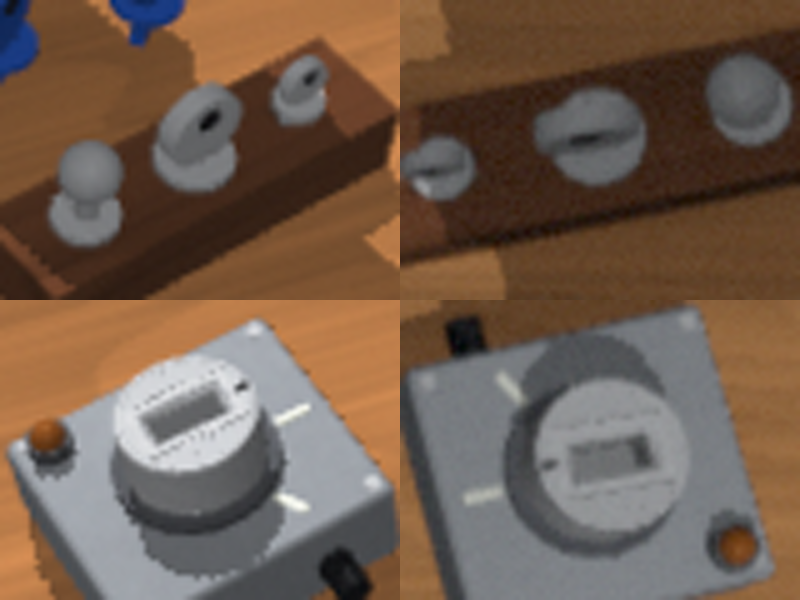

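```bash
cat > h.py <<'E'
import numpy as np,pickle
def ray(f,u,v):
    F=210/np.tan(np.radians(f['fov_y']/2));R=np.array(f['R']);c=-R.T@f['t']
    d=R.T@np.array([(u-f['cx'])/F,(v-f['cy'])/F,1]);return c,d/np.linalg.norm(d)
def at(f,u,v,z):
    c,d=ray(f,u,v);return c+d*(z-c[2])/d[2]
def tri(*rs):
    A=sum(np.eye(3)-np.outer(d,d) for c,d in rs);b=sum((np.eye(3)-np.outer(d,d))@c for c,d in rs);return np.linalg.solve(A,b)
def proj(f,X):
    F=210/np.tan(np.radians(f['fov_y']/2));p=np.array(f['R'])@X+f['t'];return p[:2]/p[2]*F+[f['cx'],f['cy']]
L=lambda n:pickle.load(open(n,'rb'))
E
python3 - <<'E'
from h import *
S,T=L('scene0.pkl'),L('top0.pkl')
s=lambda x,y,u,v:(x+(u+.5)/5-.5,y+(v+.5)/5-.5)
def both(n,a,b,z):
    A=at(S,*a,z);B=at(T,*b,z);print(n,A.round(1),B.round(1),tri(ray(S,*a),ray(T,*b)).round(1))
both('keycollar',s(300,175,195,160),s(160,190,200,137),44)
both('small',s(300,175,299,102),s(160,190,41,168),43)
both('ball',s(300,175,86,213),s(160,190,350,105),43)
both('keybow',s(300,175,200,122),s(160,190,185,120),66)
both('barrel',s(148,222,187,413-300),s(340,180,212.5,155),85)
both('slot',s(148,222,186,415-300),s(340,180,212,162),85)
c=[at(T,*s(340,180,*p),85) for p in((168,145),(252,135),(257,180),(172,188))]
d=c[1]-c[0]+c[2]-c[3];print('slotdir top',np.degrees(np.arctan2(d[1],d[0]))%180)
c=[at(S,*s(148,222,*p),85) for p in((142,118),(215,84),(230,108),(155,145))]
d=c[1]-c[0]+c[2]-c[3];print('slotdir sc',np.degrees(np.arctan2(d[1],d[0]))%180,np.mean(c,0))
# box edges z=47
a=[at(T,*s(340,180,*p),47) for p in((10,72),(295,8),(372,268))];print(a)
E
```

```text
keycollar [480.8 184.3  44. ] [476.3 184.   44. ] [477.3 185.7  39.5]
small [464.2 248.6  43. ] [462.2 249.1  43. ] [462.6 249.7  40.9]
ball [491.6 122.7  43. ] [491.1 122.6  43. ] [491.2 122.8  42.6]
keybow [476.9 186.2  66. ] [479.5 186.1  66. ] [478.9 185.3  68.5]
barrel [ 491.6 -185.3   85. ] [ 488.9 -186.4   85. ] [ 489.5 -186.    82.8]
slot [ 492.5 -185.9   85. ] [ 486.  -186.1   85. ] [ 487.4 -186.6   79.1]
slotdir top 97.17286754414046
slotdir sc 101.91074195161733 [ 491.69878839 -185.85477025   85.        ]
[array([ 530.08165655, -111.26994999,   47.        ]), array([ 560.14665707, -232.43655455,   47.        ]), array([ 449.73474215, -260.71630346,   47.        ])]
```

```bash
cat >> h.py <<'E'
from scipy.spatial.transform import Rotation as Ro
def goal(s,x,y,z,yaw):
    R0=Ro.from_euler('xyz',s['tcp_rot']);R1=Ro.from_euler('xyz',[np.pi,0,np.radians(yaw)])
    print([x,y,z,yaw],(R0.inv().apply(np.array([x,y,z])-s['eef_pos'])/10).round(2),np.degrees((R0.inv()*R1).as_rotvec()).round(1))
E
python3 - <<'E'
from h import *
from rig import r
s=r.sense();T=L('top0.pkl')
goal(s,264,320,231,40);goal(s,420,230,180,12.5);goal(s,478,185.5,140,12.5)
for p in((42,255),(30,180)): print(at(T,*p,0),at(T,*p,250))
E
```

```text
[264, 320, 231, 40] [-2.230e+01  1.043e+01 -1.000e-02] [ 0.   0.1 25. ]
[420, 230, 180, 12.5] [-23.87  28.37   5.09] [ 0.   0.1 52.5]
[478, 185.5, 140, 12.5] [-25.45  35.5    9.1 ] [ 0.   0.1 52.5]
[395.41742803 523.48173521   0.        ] [378.01156321 382.54311397 250.        ]
[559.5688172  569.60453066   0.        ] [496.68653338 415.88807316 250.        ]
```

Emit:
{"method": "apply_moves", "body": {"targets": [[[1,-4.5,2,0,0,0,5],[1,-9,4,0,0,0,10],[1,-13.5,6.2,0,0,0,16],[1,-18,8.4,0,0,0,22],[1,-22,11,0,0,0,29],[1,-22.6,15.5,1,0,0,37],[1,-23,20,2.2,0,0,44],[1,-23.5,24.5,3.6,0,0,50]]]}}

```text
clock: 0.9
eef_pos: [388.0, 248.6, 195.1]
tcp_rot: [3.141, -0.001, 0.258]
contact_force: [0.5, 1.4, -0.7]
opening: 1.0
```

```bash
python3 - <<'E'
from h import *
from rig import r
s=r.sense();print(s['clock'],s['eef_pos'],np.degrees(s['tcp_rot']),s['contact_force'])
goal(s,478,185.5,130,12.5);goal(s,478,185.5,100,12.5)
E
```

```text
0.9 [387.9708448  248.63923362 195.1494912 ] [ 1.79983806e+02 -5.44326215e-02  1.47610298e+01] [ 0.49259317  1.38230837 -0.67778404]
[478, 185.5, 130, 12.5] [7.09 8.4  6.52] [ 0.  -0.1  2.3]
[478, 185.5, 100, 12.5] [7.09 8.4  9.52] [ 0.  -0.1  2.3]
```

Emit:
{"method": "apply_moves", "body": {"targets": [[[0.5,3,3.5,2,0,0,1],[0.3,6,7,4,0,0,2],[0.3,7.1,8.4,6,0,0,2.3],[0.3,7.1,8.4,8,0,0,2.3],[0.3,7.1,8.4,9,0,0,2.3],[0.3,7.1,8.4,9,0,0,2.3]]]}}

```text
clock: 1.5
eef_pos: [476.8, 185.1, 103.9]
tcp_rot: [3.141, 0.002, 0.217]
contact_force: [0.7, 0.1, 0.7]
opening: 0.649
```

```bash
python3 - <<'E'
from h import *
from rig import r
import cv2
s=r.sense();print(s['clock'],s['eef_pos'],np.degrees(s['tcp_rot']),s['opening'])
goal(s,478,185.5,52,12.5)
o=[]
for n,x,y in(("scene",300,165),("top",150,180)):
    f=r.grab_frame(n);pickle.dump(f,open(n+'1.pkl','wb'));o.append(cv2.resize(f['pixels'][y:y+75,x:x+100,::-1],(400,300),interpolation=cv2.INTER_CUBIC))
cv2.imwrite('pics/c1.png',np.hstack(o))
E
```

```text
1.5 [476.77298946 185.08868634 103.85380157] [1.79960408e+02 1.33639674e-01 1.24579218e+01] 0.6494853855743778
[478, 185.5, 52, 12.5] [ 0.14 -0.02  5.19] [ 0.   0.1 -0. ]
```

View pics/c1.png

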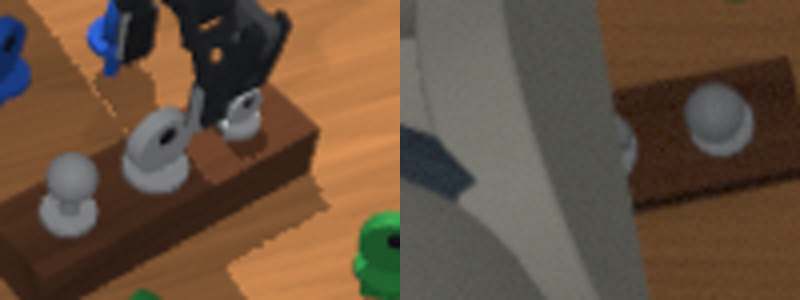

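The fingers straddle the key in the middle of the stand. In the scene crop their tips are at about (331,180) and (349,196). I'll check this by projection.

```bash
python3 - <<'E'
from h import *
f=L('scene1.pkl')
for X in([477,185,104],[503,191,110],[451,179,110],[478,185.5,66],[478,185.5,87]):
    p=proj(f,np.array(X,float));print(X,p,(p-[300,165])*4)
E
```

```text
[477, 185, 104] [340.963716  187.8847758] [163.85486401  91.53910319]
[503, 191, 110] [348.85226915 193.16076502] [195.40907661 112.64306008]
[451, 179, 110] [333.86290052 179.12818996] [135.45160209  56.51275982]
[478, 185.5, 66] [339.55061069 199.3912582 ] [158.20244277 137.56503279]
[478, 185.5, 87] [340.53693354 193.23919218] [162.14773415 112.95676873]
```

Emit:
{"method": "apply_moves", "body": {"targets": [[[0.2,0.1,0,1.5,0,0,0],[0.2,0.1,0,3,0,0,0],[0.2,0.1,0,4.2,0,0,0],[0.2,0.1,0,5.2,0,0,0],[0.2,0.1,0,5.2,0,0,0]]]}}

```text
clock: 2.1
eef_pos: [478.3, 186.1, 52.9]
tcp_rot: [3.141, 0.0, 0.219]
contact_force: [0.3, -0.4, -0.3]
opening: 0.599
```

Emit:
{"method": "apply_moves", "body": {"targets": [[[-0.3,0,0,0,0,0,0],[-0.6,0,0,0,0,0,0],[-1,0,0,0,0,0,0],[-1,0,0,0,0,0,0],[-1,0,0,0,0,0,0],[-1,0,0,0,0,0,0],[-1,0,0,0,0,0,0]]], "newtons": 50}}

```text
clock: 2.8
eef_pos: [478.3, 186.2, 53.4]
tcp_rot: [3.141, 0.0, 0.219]
contact_force: [-2.1, -0.1, 6.2]
opening: 0.132
```

Emit:
{"method": "apply_moves", "body": {"targets": [[[-1,0,0,-1,0,0,0],[-1,0,0,-3,0,0,0],[-1,0,0,-6,0,0,0],[-1,0,0,-9,0,0,0],[-1,0,0,-12,0,0,0],[-1,0,0,-12,0,0,0]]]}}

```text
clock: 3.4
eef_pos: [480.9, 187.1, 177.9]
tcp_rot: [-3.141, -0.007, 0.219]
contact_force: [0.7, -0.6, -1.2]
opening: 0.132
```

```bash
python3 - <<'E'
from h import *
from rig import r
import cv2
s=r.sense();print(s['clock'],s['eef_pos'],np.degrees(s['tcp_rot']),s['opening'],s['contact_force'])
goal(s,489.5,-186,173,10)
f=r.grab_frame("scene");pickle.dump(f,open('scene2.pkl','wb'))
cv2.imwrite('pics/c2.png',cv2.resize(f['pixels'][120:240,290:410,::-1],(600,600),interpolation=cv2.INTER_CUBIC))
E
```

```text
3.4 [480.87652948 187.12118223 177.93092442] [-179.95616042   -0.41693198   12.51967033] 0.13249242182193888 [ 0.67327582 -0.59490534 -1.21738172]
[489.5, -186, 173, 10] [-7.25 36.61  0.41] [-0.1 -0.4  2.5]
```

View pics/c2.png

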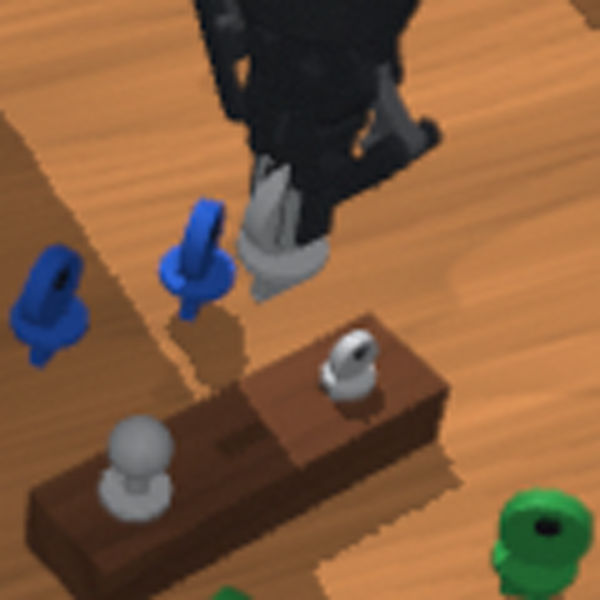

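The large key is out of its slot and held by the bow. In the crop the collar is at about (283,253) and the blade tip at about (262,298). I'll compare those with the model for tilt.

```bash
python3 - <<'E'
from h import *
from scipy.optimize import least_squares
f=L('scene2.pkl')
yaw=np.radians(12.5);X=np.array([np.cos(yaw),np.sin(yaw),0]);Y=np.array([-np.sin(yaw),np.cos(yaw),0]);Z=np.array([0,0,1.])
B=np.array([480.3,186.5,191])
q=lambda P:((proj(f,P)-[290,120])*5+2).round(0)
th=np.linspace(0,2*np.pi,73)
for t in(-15,-8,0,8,15):
    c,s=np.cos(np.radians(t)),np.sin(np.radians(t));Yt=Y*c+Z*s;Zt=Z*c-Y*s
    G=B+Z*6; C=G-6*Zt
    col=np.array([q(C-h*Zt+20*(np.cos(a)*X+np.sin(a)*Yt)) for a in th for h in(20,26)])
    print(t,'collar',col.min(0),col.max(0),'tip',*[q(C-48*Zt+u*4*X+v*12*Yt) for u,v in((1,1),(1,-1),(-1,-1))],'top',q(C+21*Zt))
E
```

```text
-15 collar [220. 215.] [313. 282.] tip [274. 294.] [234. 305.] [223. 294.] top [299. 165.]
-8 collar [225. 212.] [320. 282.] tip [286. 288.] [245. 303.] [233. 293.] top [296. 166.]
0 collar [233. 207.] [327. 281.] tip [300. 279.] [257. 300.] [246. 290.] top [292. 167.]
8 collar [240. 200.] [334. 279.] tip [313. 269.] [271. 295.] [259. 285.] top [288. 169.]
15 collar [246. 194.] [340. 276.] tip [325. 259.] [283. 290.] [271. 279.] top [285. 172.]
```

Emit:
{"method": "apply_moves", "body": {"targets": [[[-1,-0.4,2,0,0,0,0],[-1,-1.2,6,0,0,0,0.5],[-1,-2,10,0,0,0,0.8],[-1,-2.8,14,0,0,0,1],[-1,-3.6,18,0,0,0,1.3],[-1,-4.4,22,0,0,0,1.5],[-1,-5.2,26,0,0,0,1.8],[-1,-6,30,0,0,0,2]]]}}

```text
clock: 4.25
eef_pos: [485.3, -120.7, 174.5]
tcp_rot: [-3.14, -0.003, 0.183]
contact_force: [0.4, 0.3, -0.7]
opening: 0.134
```

```bash
python3 - <<'E'
from h import *
from rig import r
s=r.sense();print(s['clock'],s['eef_pos'],np.degrees(s['tcp_rot']),s['opening'])
goal(s,489.5,-186,150,10)
E
```

```text
4.25 [ 485.26265579 -120.68461748  174.45898696] [-179.93200019   -0.18335916   10.50730064] 0.13373435955963817
[489.5, -186, 150, 10] [-0.78  6.5   2.44] [-0.1 -0.2  0.5]
```

Emit:
{"method": "apply_moves", "body": {"targets": [[[-1,-0.3,3,0.5,0,-0.2,0.2],[-1,-0.6,5,1.4,0,-0.2,0.5],[-1,-0.8,6.5,2.2,0,-0.2,0.5],[-1,-0.8,6.5,2.4,0,-0.2,0.5],[-1,-0.8,6.5,2.4,0,-0.2,0.5]]]}}

```text
clock: 4.75
eef_pos: [488.6, -185.4, 149.4]
tcp_rot: [-3.139, 0.002, 0.174]
contact_force: [-0.4, -0.1, -1.5]
opening: 0.133
```

```bash
python3 - <<'E'
from h import *
from rig import r
import cv2
s=r.sense();print(s['clock'],s['eef_pos'],np.degrees(s['tcp_rot']),s['opening'])
f=r.grab_frame("scene");pickle.dump(f,open('scene3.pkl','wb'))
cv2.imwrite('pics/c3.png',cv2.resize(f['pixels'][200:300,140:240,::-1],(600,600),interpolation=cv2.INTER_CUBIC))
E
```

```text
4.75 [ 488.55113916 -185.43089412  149.3543111 ] [-1.7985127e+02  1.1879531e-01  9.9829517e+00] 0.13323221531150153
```

View pics/c3.png

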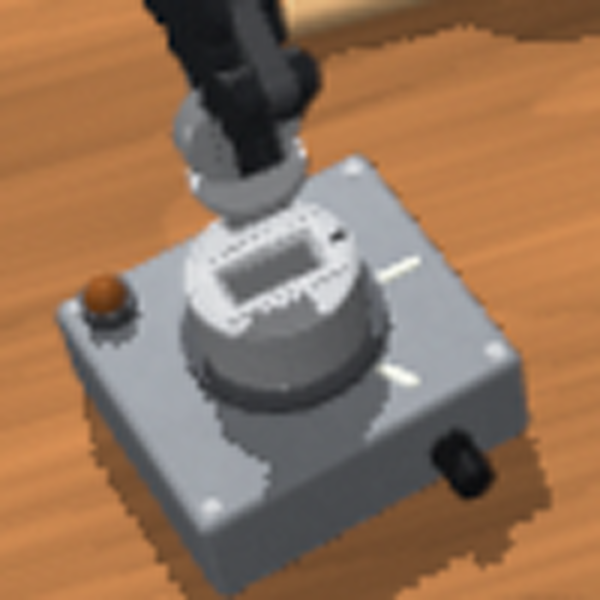

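```bash
python3 - <<'E'
from h import *
f=L('scene3.pkl')
p=lambda u,v:(140+(u+.5)/6-.5,200+(v+.5)/6-.5)
print('slot',at(f,*p(266,268),85),'barrel',at(f,*p(271,267),85))
c=[at(f,*p(*k),85) for k in((216,272),(302,232),(316,262),(232,306))]
for a,b in((0,1),(3,2)):
    d=c[b]-c[a];print(np.degrees(np.arctan2(d[1],d[0]))%180,np.linalg.norm(d))
# barrel ellipse, collar model in crop px
q=lambda P:((proj(f,np.array(P,float))-[140,200]+.5)*6-.5)
th=np.linspace(0,2*np.pi,73)
e=np.array([q([490+31*np.cos(a),-186+31*np.sin(a),85]) for a in th]);print('barrel model',e.min(0),e.max(0),e.mean(0))
bz=149.4+12.6
e=np.array([q([488.6+20*np.cos(a),-185.4+20*np.sin(a),bz-h]) for a in th for h in(20,26)]);print('collar model',e.min(0),e.max(0))
for yaw in(10,):
  y=np.radians(yaw);X=np.array([np.cos(y),np.sin(y),0]);Y=np.array([-np.sin(y),np.cos(y),0])
  print('tip',[q(np.array([488.6,-185.4,bz-48])+u*4*X+v*12*Y).round() for u,v in((1,1),(1,-1),(-1,-1))])
E
```

```text
slot [ 490.90570851 -187.43171069   85.        ] barrel [ 491.10520455 -185.6834956    85.        ]
101.23148054339923 33.27222608427659
104.30785433344445 33.15213820846559
barrel model [180.4113598  195.85700978] [357.92954929 336.83511796] [269.54757263 266.5372955 ]
collar model [185.80365108 113.68753175] [307.90251212 216.93118186]
tip [array([295., 204.]), array([230., 233.]), array([221., 217.])]
```

Emit:
{"method": "apply_moves", "body": {"targets": [[[-1,0.12,0.1,1,0,0,-1],[-1,0.12,0.1,2,0,0,-1],[-1,0.12,0.1,2.7,0,0,-1],[-1,0.12,0.1,3,0,0,-1],[-1,0.12,0.1,3.3,0,0,-1],[-1,0.12,0.1,3.6,0,0,-1],[-1,0.12,0.1,3.6,0,0,-1]]]}}

```text
clock: 5.5
eef_pos: [490.0, -185.9, 113.6]
tcp_rot: [-3.139, 0.002, 0.192]
contact_force: [-1.1, 0.9, -1.3]
opening: 0.135
```

```bash
python3 - <<'E'
from h import *
from rig import r
s=r.sense();print(s['clock'],s['eef_pos'],np.degrees(s['tcp_rot']),s['opening'],s['contact_force'],s['wrist_torque'])
goal(s,490,-186.2,99,11)
E
```

```text
5.5 [ 490.03734942 -185.86573108  113.56748077] [-1.79862976e+02  9.42006501e-02  1.10171822e+01] 0.13497017706640715 [-1.09873812  0.93428005 -1.30817527] [ 0.0212612   0.00346963 -0.0081789 ]
[490, -186.2, 99, 11] [-0.01  0.04  1.46] [-0.1  0.1  0. ]
```

Emit:
{"method": "apply_moves", "body": {"targets": [[[-1,0,0,0.4,0,0,0],[-1,0,0,0.8,0,0,0],[-1,0,0,1.2,0,0,0],[-1,0,0,1.4,0,0,0],[-1,0,0,1.5,0,0,0],[-1,0,0,1.55,0,0,0]]]}}

```text
clock: 6.1
eef_pos: [489.8, -185.8, 98.4]
tcp_rot: [-3.139, 0.002, 0.192]
contact_force: [-3.6, 1.4, 10.3]
opening: 0.128
```

Emit:
{"method": "apply_moves", "body": {"targets": [[[-1,0,0,0,0,0,0],[-1,0,0,0,0,0,0],[-1,0,0,0,0,0,6],[-1,0,0,0,0,0,13],[-1,0,0,0,0,0,20],[-1,0,0,0,0,0,27],[-1,0,0,0,0,0,34],[-1,0,0,0,0,0,34]]]}}

```text
clock: 6.9
eef_pos: [490.1, -185.8, 98.5]
tcp_rot: [-3.141, 0.003, -0.403]
contact_force: [0.2, 0.1, 0.2]
opening: 0.132
```

```bash
python3 - <<'E'
from h import *
from rig import r
s=r.sense();print(s['clock'],s['eef_pos'],np.degrees(s['tcp_rot']),s['opening'],s['contact_force'],s['wrist_torque'])
E
```

```text
6.9 [ 490.05158863 -185.83247492   98.45887721] [-1.79938226e+02  1.61678862e-01 -2.30845140e+01] 0.13151042639301053 [0.23143016 0.09439331 0.23930681] [-0.03545912  0.00716088  0.04045078]
```

Torque is about 0.06 N m, so the barrel is turning along. I'll keep turning.

Emit:
{"method": "apply_moves", "body": {"targets": [[[-1,0,0,0,0,0,6],[-1,0,0,0,0,0,12],[-1,0,0,0,0,0,18],[-1,0,0,0,0,0,24],[-1,0,0,0,0,0,28],[-1,0,0,0,0,0,32],[-1,0,0,0,0,0,32]]]}}

```text
clock: 7.6
eef_pos: [490.4, -186.1, 98.5]
tcp_rot: [3.141, 0.002, -0.959]
contact_force: [1.6, -1.5, -2.4]
opening: 0.131
```

```bash
python3 - <<'E'
from h import *
from rig import r
s=r.sense();print(s['clock'],s['eef_pos'],np.degrees(s['tcp_rot']),s['opening'],s['contact_force'],s['wrist_torque'])
E
```

```text
7.6 [ 490.36814725 -186.05140207   98.50470028] [ 1.79980912e+02  1.28678163e-01 -5.49432487e+01] 0.1308180331457548 [ 1.62037331 -1.47710703 -2.40133261] [-0.26282171 -0.18646234  0.03259002]
```

Emit:
{"method": "apply_moves", "body": {"targets": [[[-1,0,0,0,0,0,3],[-1,0,0,0,0,0,5],[-1,0,0,0,0,0,7],[-1,0,0,0,0,0,8.5],[-1,0,0,0,0,0,8.5]]]}}

```text
clock: 8.1
eef_pos: [490.4, -186.2, 98.5]
tcp_rot: [3.141, 0.002, -1.105]
contact_force: [0.5, -0.5, -2.2]
opening: 0.134
```

```bash
python3 - <<'E'
from h import *
from rig import r
import cv2
s=r.sense();print(s['clock'],s['eef_pos'],np.degrees(s['tcp_rot']),s['opening'],s['contact_force'],s['wrist_torque'])
f=r.grab_frame("scene");pickle.dump(f,open('scene4.pkl','wb'))
cv2.imwrite('pics/c4.png',cv2.resize(f['pixels'][200:300,140:240,::-1],(600,600),interpolation=cv2.INTER_CUBIC))
E
```

```text
8.1 [ 490.39086315 -186.23099026   98.50058816] [ 1.79957947e+02  1.05726829e-01 -6.33140551e+01] 0.13395469444817013 [ 0.49328707 -0.49049754 -2.18387267] [-0.3155874  -0.09676226  0.18253899]
```

View pics/c4.png

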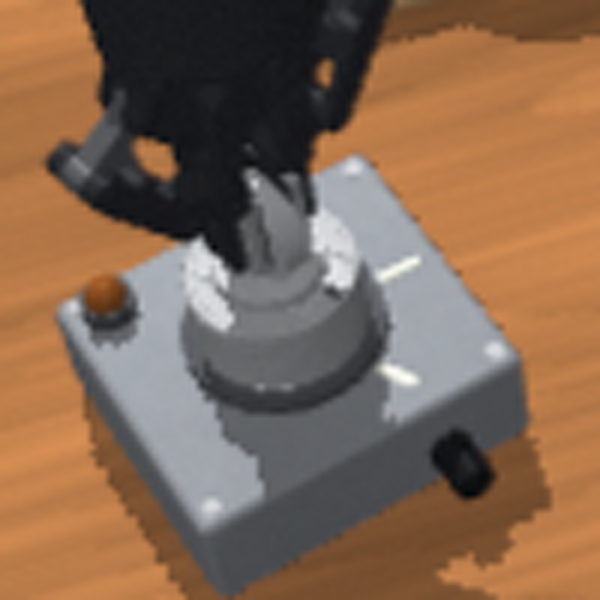

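The dark index mark has moved from (338,235) to about (335,295), in line with the "on" tick. The collar sits on the barrel, and the torque rise to 0.18 N m shows the stop. I'll release, then retreat straight up.

Emit:
{"method": "apply_moves", "body": {"targets": [[[-0.6,0,0,0,0,0,-1],[-0.3,0,0,0,0,0,-1],[0,0,0,0,0,0,-1],[0.3,0,0,0,0,0,-1],[0.3,0,0,0,0,0,-1],[0.3,0,0,0,0,0,-1]]]}}

```text
clock: 8.75
eef_pos: [490.4, -186.2, 98.5]
tcp_rot: [3.141, 0.002, -1.087]
contact_force: [-0.0, 0.5, -0.6]
opening: 0.648
```

Emit:
{"method": "apply_moves", "body": {"targets": [[[0.3,0,0,-1,0,0,0],[0.3,0,0,-3,0,0,0],[0.3,0,0,-6,0,0,0],[0.3,0,0,-10,0,0,0],[0.3,0,0,-14,0,0,0],[0.3,0,0,-16,0,0,0],[0.3,0,0,-16,0,0,0],[0.3,0,0,-16,0,0,0]]]}}

```text
clock: 9.55
eef_pos: [490.5, -186.4, 258.9]
tcp_rot: [3.142, 0.001, -1.087]
contact_force: [-0.6, -0.3, -0.0]
opening: 0.65
```

```bash
python3 - <<'E'
from h import *
from rig import r
import cv2
s=r.sense();print(s['clock'],s['eef_pos'],s['opening'],s['contact_force'])
f=r.grab_frame("scene");pickle.dump(f,open('scene5.pkl','wb'))
cv2.imwrite('pics/c5.png',cv2.resize(f['pixels'][200:300,140:240,::-1],(600,600),interpolation=cv2.INTER_CUBIC))
p=lambda P:((proj(f,np.array(P,float))-[140,200]+.5)*6-.5).round()
for a in (44,50,58,104): # mark predicted at radius 26 on slot axis
    t=np.radians(a);print(a,p([490+26*np.cos(t),-186+26*np.sin(t),85]))
e=np.array([p([490+20*np.cos(a),-186+20*np.sin(a),85+h]) for a in np.linspace(0,6.28,60) for h in(0,6)]);print(e.min(0),e.max(0))
E
```

```text
9.55 [ 490.53890867 -186.3911969   258.89208226] 0.6496453224282999 [-0.63746959 -0.32663851 -0.01601823]
44 [333. 290.]
50 [337. 284.]
58 [340. 276.]
104 [334. 231.]
[209. 210.] [327. 311.]
```

View pics/c5.png

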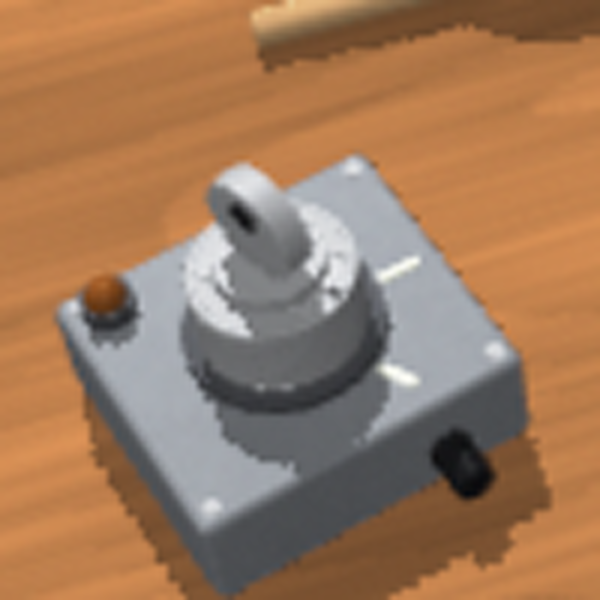

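The key stands upright with its collar on the barrel, at columns 213–326 against a predicted 209–327. The index mark is at about (335,291), where the on stop at 44° predicts (333,290). The gripper is clear.

```bash
python3 -c "
from rig import r
print(r.sign_off())"
```

```text
the job is handed in; nothing more can be done
None
```

I took the large key from the middle slot of the stand and lowered it into the switch until the collar rested on the barrel. I then turned it about 74° clockwise to the stop, let go and moved straight up clear. The job is handed in at about 9.6 s on the clock; the hand-in reported no verdict.

What the last checks showed:
- **Key home:** when the key touched down there was about 10 N upward force, and the measured height put the collar on the barrel face. The switch was still off at that point.
- **Switch on:** the turning torque rose from about 0.04 to 0.18 N m at the end of the turn, which points to the stop. The barrel's index mark lies within a few pixels of its predicted on position.
- **Final state:** in the last picture the key stands upright and centred in the barrel. The gripper is 16 cm higher than at release, with under 1 N on it.

None of the checks failed or disagreed. I judged the key's angle along the slot from the picture and the slot's 0.27 rad of play, and did not measure it separately.

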